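# Reload the drawer's tool-foam inserts

## Robot

A 6-joint arm with a two-finger parallel gripper is mounted at the origin on a cart in front of the work surface, level with it; the furniture and walls round the work are solid. World frame = base frame: x ahead of the robot, y to its left, z up, the work surface at z = 0. Lengths are in m, angles in rad, forces in N, time in s.
With the tool pointing down it reaches from about 0.275 to 0.875 m from the base axis. Payload 12.5 kg.
Tool frame: the origin (TCP) lies on the centre line of the jaws, within the pads' length; the fingertips stand r.finger_overhang ahead of it and the grasp point (between the pads) lies 3 mm ahead of it (r.finger_overhang is the distance from the TCP to the fingertips, in m); z points along the fingers, y is the line along which they close (so a half turn about z gives the same grasp; the last joint's range is limited). The gripper opens to 85 mm and grips with 20 to 120 N. Pads are 22 mm wide; open, the fingers measure 114 mm over their backs; the gripper's body (76 mm by 85 mm) begins 54 mm behind the grasp point. The pads swing forward as they close: fully open they stand 13 mm farther back than shut.
Start: joints at [-1.362, 0.351, 1.652, -0, 1.139, -0.085], TCP at [0.159, -0.526, 0.229] pointing down, gripper open.
Joint ranges: [-2.75, 2.75], [-0.79, 2.1], [0.01, 2.65], [-1.57, 4.71], [0.07, 3.14], [-2.87, 2.87]. Speed limits (rad/s): [2.22, 2.22, 2.79, 3.14, 3.14, 3.14].

## Interface

Orientations are given as a unit quaternion [x, y, z, w].
In Python, from cell import r, optics gives the robot as it stands. The module is installed in compiled form; this text tells all that it offers. Calls block until the motion is done:
- r.move_to(position, orientation): joint-space move of the TCP to a pose.
- r.move_linear(position, rot=None, vel=0.15): straight line of the TCP; rot=None keeps the orientation; vel is the mean speed in m/s.
- r.set_joints(angles): joint-space move.
- r.set_gripper(opening, squeeze=None): opening from 0.0 (shut) to 1.0 (fully open); squeeze is the grip in N (None keeps the last); returns when the fingers have stopped.
- r.sleep(seconds).
- r.inverse_kinematics(position, orientation): joint angles nearest the present ones, or None.
- optics.get_image(name): name is "side" or "top" or "wrist"; returns a dict with "pixels" (420x560x3 uint8, red, green, blue), "depth" (420x560 float32, m along the optical axis (not along the pixel's ray), 0 where there is no reading), "fx", "fy", "cx", "cy" (pixels), "D" ([k1, k2, p1, p2, k3] as OpenCV has them; the pictures are not rectified), "camera_from_world" (4x4, takes a point from world to camera coordinates); the wrist camera has in their place "mount" (4x4, takes a point from camera to tool coordinates, whose origin is the TCP and whose axes are the flange's). Camera axes: x right, y down, z forward; pixel columns grow to the right and rows downward; lengths in m; the calibration is good to about 2 mm. A picture is of the moment at which its call begins: read the wrist's pose just before it.
A pose or a line that the arm cannot do raises r.PlanningError and nothing moves.
- r.hand_in(): hands the job in; it is judged then, once.
Readings, each from a call of its own:
- r.current_t(): time.
- r.current_q(): joint angles.
- r.current_qvel(): joint speeds.
- r.current_effort(): joint torques, N m.
- r.current_tool_pos(): TCP position.
- r.current_ee_rot(): TCP orientation.
- r.current_contact_force(): force on the tool from outside, world axes, zero at the start.
- r.current_torque(): the same for the moment, N m.
- r.current_opening(): opening from 0.0 (shut) to 1.0 (fully open).
- r.current_finger_force(): force on a finger pad.
Only numpy, scipy, OpenCV 4.12 (cv2) and the standard library are available. Lean on these libraries where they do the work, as an engineer would, in place of code of your own. Each camera call takes 0.05 s, during which the arm holds its last target. There are 200 camera calls.

## Task

The four foam inserts from the tool drawer lie on the bench, emptied for cleaning. Put the wax tin, the sanding block, the brush and the screwdriver each back into the cut-out that has its outline, lying flat on the blue floor, and let go of it. Do not move the brass reed plate or the red pencil that lie by them.

Things in the scene. Friction and masses are not known exactly. Their poses are not given: they have to be found in the camera images.
- tin: Round wax tin, silver lid and red body, 65 mm in diameter, 37 mm high (grip it within 31 mm of its underside). Loose. Origin: centre of its underside, z up; its yaw does not matter.
- sanding_block: Pale wooden sanding block with rounded edges, 75 x 52 x 34 mm high. Loose. Origin: centre of its underside, z up. Its 75 mm length lies along its own x axis turned by -1.143 rad about z; the 52 mm sides are gripped across that.
- brush: Wire brush lying with its bristles up: a wooden bar 120 x 17 mm, 9 mm thick, bristles up to 30 mm high that do not resist the fingers: grip the wooden bar across its 17 mm, at the middle. Loose. Origin: centre of the bar's underside, z up. Its 120 mm length lies along its own y axis turned by +0.140 rad about z.
- screwdriver_axis (a point): Small screwdriver with an amber handle, lying; loose. The point is on its axis, half-way along its 161 mm, 8 mm above what it lies on; x points along the axis to the tip, z up at the start. Handle 16 mm thick, from x = -80 to -8 mm (grip it across at x = -44 mm, where it balances); 5 mm shank to x = +80 mm, clear of the surface.
- insert_tin: Fixed foam insert 84 (x) x 182 (y) x 18 mm: dark 10 mm top sheet with the cut-out, on an 8 mm blue base sheet, the floor. Origin: centre of the underside. Cut-out round, 76 mm in diameter, centred on the origin; for the tin, which stands 27 mm proud of the foam when home.
- insert_block: Fixed foam insert 84 (x) x 182 (y) x 18 mm: dark 10 mm top sheet with the cut-out, on an 8 mm blue base sheet, the floor. Origin: centre of the underside. Cut-out a round-cornered rectangle, 63 mm along x, 86 mm along y, centred on the origin; for the sanding block, which stands 24 mm proud when home.
- insert_brush: Fixed foam insert 84 (x) x 182 (y) x 18 mm: dark 10 mm top sheet with the cut-out, on an 8 mm blue base sheet, the floor. Origin: centre of the underside. Cut-out a slot 27 mm wide (x), 131 mm long (y), centred on the origin; an equally deep finger groove, 46 mm wide, crosses the whole insert at y = 0. For the brush, either way round.
- insert_driver: Fixed foam insert 84 (x) x 182 (y) x 18 mm: dark 10 mm top sheet with the cut-out, on an 8 mm blue base sheet, the floor. Origin: centre of the underside. Cut-out along y: handle well 27 mm wide from y = 0 to +84 mm, shank slot 13 mm wide on to y = -86 mm. An equally deep finger groove, 46 mm wide, crosses the insert at y = +42 mm. Home: the screwdriver's half-way point over the origin, tip to -y.
- reed_plate: Brass reed plate, 155 x 33 x 4 mm, lying flat beside the work; bystander, loose. Origin: centre of its underside.
- pencil: Thick red pencil, 84 mm long, 9 mm thick, lying beside the work; bystander, loose. Origin: underneath its middle.
Not all that is in view belongs to the job. Leave any green or purple look-alike of the sanding_block alone.

How it is judged:
At the end, for the whole second after the job is handed in: Each of the four tools is home in its own insert's cut-out, at rest: its origin (the screwdriver's half-way point) within 11 mm of the insert's centre seen from above, lying on the blue floor within 2.5 mm of height, level within 0.06 rad (horizontal distance between tin and insert_tin below 0.011 m and z of tin in the frame of insert_tin between 0.005 and 0.0105 m and angle between each of tin, sanding_block, brush's own z axis and vertical below 0.06 rad and linear speed of each of tin, sanding_block, brush below 0.02 m/s and horizontal distance between sanding_block and insert_block below 0.011 m and z of sanding_block in the frame of insert_block between 0.005 and 0.0105 m and horizontal distance between brush and insert_brush below 0.011 m and z of brush in the frame of insert_brush between 0.005 and 0.0105 m and horizontal distance between screwdriver_axis and insert_driver below 0.011 m and z of screwdriver_axis in the frame of insert_driver between 0.0125 and 0.0185 m and angle between screwdriver_axis's own x axis and vertical between 1.51 and 1.63 rad); the robot touches nothing.
It fails at once if the brass reed plate is moved by more than 15 mm (distance of reed_plate from where it was at the start of the episode above 0.015 m).
It fails at once if the red pencil is moved by more than 15 mm (distance of pencil from where it was at the start of the episode above 0.015 m).
It also fails if it takes over 102 s, if anything falls off the work surface, if the arm or the gripper's body presses on something with over 40 N, if the wrist force passes 120 N, or if a joint passes its speed limit or range.

## Working session

There is one attempt and no reset: what is moved stays moved. The work goes in short steps, each a Python script; the robot and the scene stay as the last script left them, time stands still between calls to the robot, and variables do not carry over. Pictures are saved under pics/ and viewed, at most 15 in all, crops included, and the job is handed in when it is done.

```bash
mkdir -p pics
cat > h.py <<'E'
import numpy as np, cv2
from cell import r, optics
def K(im): return np.array([[im['fx'],0,im['cx']],[0,im['fy'],im['cy']],[0,0,1]])
def grab(n):
    p=np.array(r.current_tool_pos()); q=r.current_ee_rot()
    im=optics.get_image(n)
    if n=='wrist':
        from scipy.spatial.transform import Rotation as R
        T=np.eye(4); T[:3,:3]=R.from_quat(q).as_matrix(); T[:3,3]=p
        im['wc']=T@np.array(im['mount'])
    else: im['wc']=np.linalg.inv(np.array(im['camera_from_world']))
    return im
def plane(im,uv,z):
    uv=np.asarray(uv,float).reshape(-1,1,2)
    n=cv2.undistortPoints(uv,K(im),np.array(im['D'],float)).reshape(-1,2)
    d=np.c_[n,np.ones(len(n))]@im['wc'][:3,:3].T; o=im['wc'][:3,3]
    return o+d*((z-o[2])/d[:,2])[:,None]
def rectify(im,x0,x1,y0,y1,z,s=1000):
    "orthographic picture of plane z: col = (y1-y)*s, row=(x1-x)*s"
    W=int((y1-y0)*s);H=int((x1-x0)*s)
    yy,xx=np.meshgrid(y1-np.arange(W)/s,x1-np.arange(H)/s)
    P=np.stack([xx,yy,np.full_like(xx,z)],-1).reshape(-1,3)
    cw=np.linalg.inv(im['wc'])
    uv=cv2.projectPoints(P,cv2.Rodrigues(cw[:3,:3])[0],cw[:3,3],K(im),np.array(im['D'],float))[0].reshape(H,W,2).astype(np.float32)
    return cv2.remap(im['pixels'],uv[...,0],uv[...,1],cv2.INTER_LINEAR)
def save(n,p): cv2.imwrite(f'pics/{n}.png',cv2.cvtColor(p,cv2.COLOR_RGB2BGR))
E
python3 - <<'E'
from h import *
import pickle
d={}
for n in ['top','side','wrist']:
    im=grab(n); d[n]=im; save(n+'0',im['pixels']); print(n,im['wc'].round(3).tolist())
pickle.dump(d,open('d0.pkl','wb'))
print(plane(d['top'],[[0,0],[559,0],[0,419],[559,419]],0).round(3), r.finger_overhang, r.current_t(), r.current_ee_rot())
E
```

```text
top [[0.025, -0.996, 0.089, 0.427], [-1.0, -0.026, -0.009, 0.151], [0.012, -0.089, -0.996, 1.421], [0.0, 0.0, 0.0, 1.0]]
side [[-0.999, -0.007, 0.054, 0.45], [-0.051, 0.463, -0.885, 1.575], [-0.018, -0.886, -0.462, 0.809], [0.0, 0.0, 0.0, 1.0]]
wrist [[0.289, -0.919, -0.266, 0.227], [-0.957, -0.278, -0.079, -0.506], [-0.001, 0.278, -0.961, 0.374], [0.0, 0.0, 0.0, 1.0]]
[[ 1.229  1.058  0.   ]
 [ 1.287 -0.746  0.   ]
 [-0.067  0.957  0.   ]
 [-0.032 -0.709  0.   ]] 0.022 0.15 [ 9.89230578e-01  1.46364855e-01 -2.44162182e-05 -4.38216335e-04]
```

View pics/top0.png

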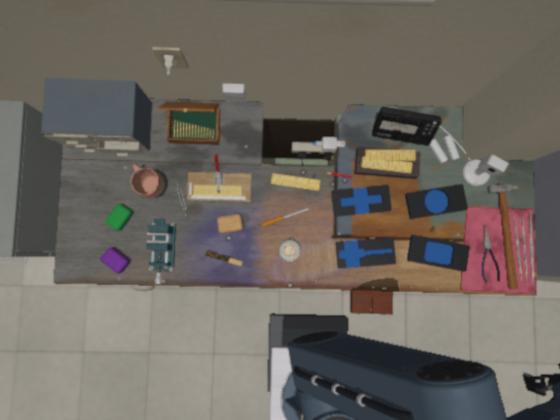

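View pics/side0.png

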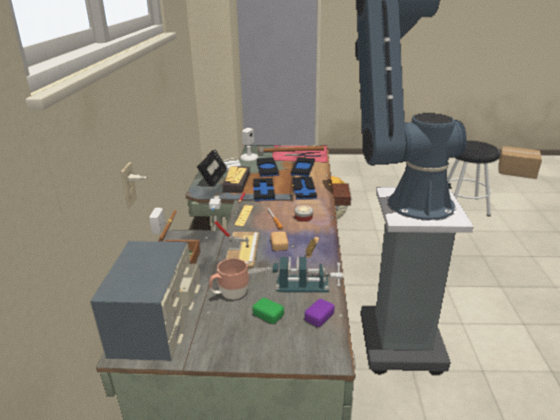

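The top view shows the tin at (290,250), block at (230,223), screwdriver at (285,217) and brush at about (224,258). The inserts are at (362,201), (437,201), (366,253) and (438,252). I'll enlarge the work area.

Run:
```python
from h import *
import pickle
d=pickle.load(open('d0.pkl','rb')); im=d['top']
save('rt',rectify(im,0.3,0.85,-0.5,0.5,0.0,800))
for n,uv,z in [('tin',(290,250),.037),('block',(230,223),.034),('drv',(285,217),.008),('brush',(224,258),.01),('i1',(362,201),.018),('i2',(437,201),.018),('i3',(366,253),.018),('i4',(438,252),.018)]: print(n,plane(im,[uv],z).round(3))
```

```text
tin [[0.45  0.111 0.037]]
block [[0.529 0.298 0.034]]
drv [[0.554 0.128 0.008]]
brush [[0.421 0.316 0.01 ]]
i1 [[ 0.61  -0.113  0.018]]
i2 [[ 0.616 -0.349  0.018]]
i3 [[ 0.447 -0.127  0.018]]
i4 [[ 0.456 -0.351  0.018]]
```

View pics/rt.png

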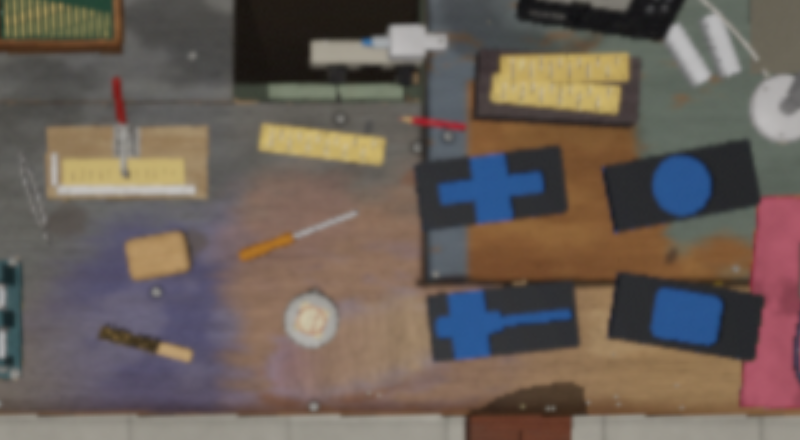

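The rectified view (800 px/m) shows these positions:
- **Tools:** block at (157,255), screwdriver from (240,257) to (357,212), tin at (311,318), brush from (100,330) to (192,355).
- **Bystanders:** reed plate at (322,144), pencil at (435,124).
- **Inserts:** brush at (491,188), tin at (682,185), driver at (503,322), block at (686,316).

Next I'll take wrist views for precision.

Run:
```python
from h import *
import pickle
d={}
for n,p in [('L',(0.55,0.2,0.33)),('R',(0.59,-0.23,0.33))]:
    r.move_to(p,[1,0,0,0]); r.sleep(0.3); im=grab('wrist'); d[n]=im
    print(r.current_t(),im['fx'],plane(im,[[0,0],[559,0],[0,419],[559,419]],0).round(3).tolist())
    z0=0.018 if n=='R' else 0
    y=p[1]
    save('r'+n,rectify(im,0.36,0.72,y-.24,y+.24,z0,1600))
    # height map check
    dep=im['depth']; h,w=dep.shape
    uu,vv=np.meshgrid(np.arange(w),np.arange(h))
    nrm=cv2.undistortPoints(np.stack([uu,vv],-1).reshape(-1,1,2).astype(float),K(im),np.array(im['D'],float)).reshape(h,w,2)
    P=np.concatenate([nrm,np.ones((h,w,1))],-1)*dep[...,None]
    im['P']=P@im['wc'][:3,:3].T+im['wc'][:3,3]
    print('floor z',np.round(np.percentile(im['P'][...,2][dep>0],[5,25,50,75,90]),4))
pickle.dump(d,open('d1.pkl','wb'))
```

```text
3.4167 319.4545177164418 [[0.773, 0.573, 0.0], [0.772, -0.165, 0.0], [0.06, 0.752, 0.0], [0.059, -0.339, 0.0]]
floor z [-7.365e-01 -2.000e-04  1.100e-03  3.730e-02  4.102e-01]
5.3583 319.4545177164418 [[0.813, 0.143, -0.0], [0.813, -0.595, 0.0], [0.1, 0.322, 0.0], [0.1, -0.769, 0.0]]
floor z [-5.010e-01  1.000e-04  2.600e-03  4.220e-02  4.102e-01]
```

View pics/rL.png

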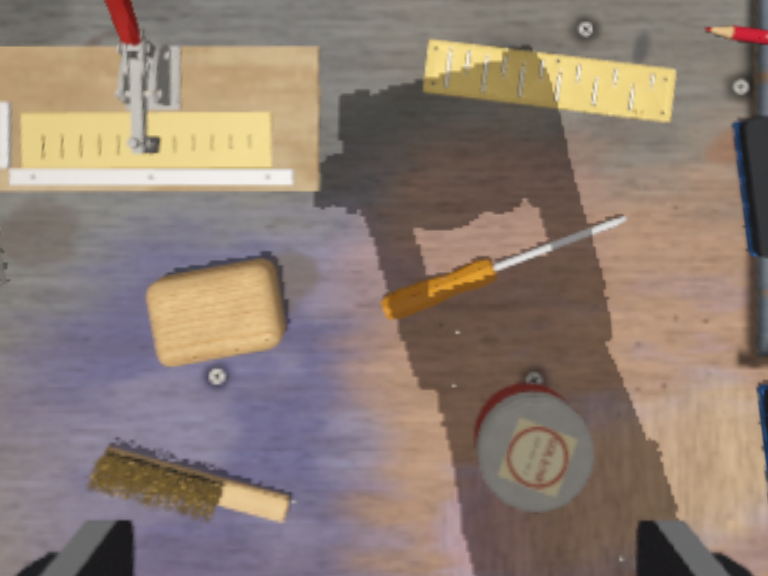

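View pics/rR.png

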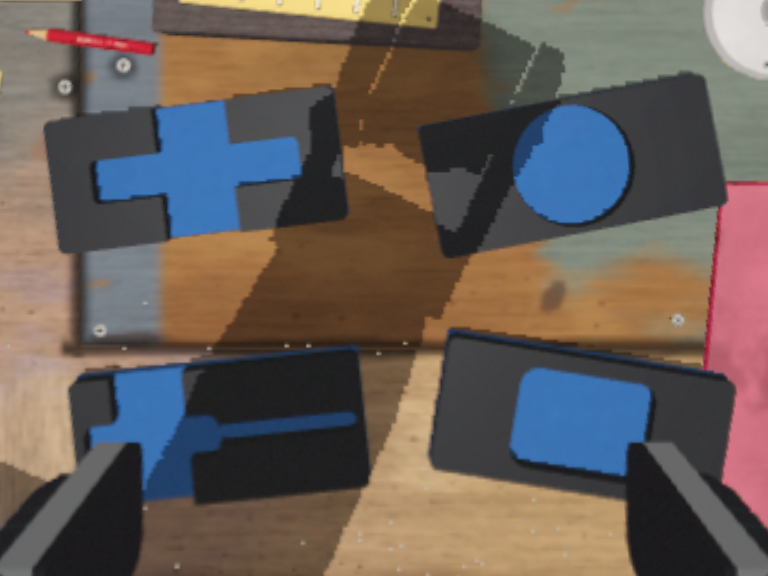

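Wrist view L shows all four tools clearly: block (217,312), brush (105–291, 447–520), screwdriver (385,307)–(625,217), tin (534,448). View R shows the upper inserts in full, but the fingers hide parts of the lower two, so I'll take one more view further back and then measure from the point clouds.

```bash
cat >> h.py <<'E'
def cloud(im):
    dep=im['depth']; h,w=dep.shape
    uu,vv=np.meshgrid(np.arange(w),np.arange(h))
    nrm=cv2.undistortPoints(np.stack([uu,vv],-1).reshape(-1,1,2).astype(float),K(im),np.array(im['D'],float)).reshape(h,w,2)
    P=np.concatenate([nrm,np.ones((h,w,1))],-1)*dep[...,None]
    P=P@im['wc'][:3,:3].T+im['wc'][:3,3]; P[dep<=0]=9
    return P
def roi(P,c,rad,z0,z1): return (np.hypot(P[...,0]-c[0],P[...,1]-c[1])<rad)&(P[...,2]>z0)&(P[...,2]<z1)
def rect(pts):
    """minAreaRect: centre, (long,short) mm, angle of long axis relative to world +y (CCW), in (-pi/2,pi/2]"""
    m=cv2.minAreaRect((pts[:,:2]*1000).astype(np.float32)); b=cv2.boxPoints(m)
    e=[b[1]-b[0],b[2]-b[1]]; l=max(e,key=np.linalg.norm); s=min(e,key=np.linalg.norm)
    a=np.arctan2(l[1],l[0])-np.pi/2; a=(a+np.pi/2)%np.pi-np.pi/2
    return np.array(m[0])/1000,(np.linalg.norm(l).round(1),np.linalg.norm(s).round(1)),a
def biggest(m):
    n,l,s,c=cv2.connectedComponentsWithStats(m.astype(np.uint8)); return l==1+np.argmax(s[1:,4])
E
python3 - <<'E'
from h import *
import pickle
d=pickle.load(open('d1.pkl','rb'))
r.move_to((0.46,-0.22,0.33),[1,0,0,0]); r.sleep(0.3); d['N']=grab('wrist')
pickle.dump(d,open('d1.pkl','wb'))
save('rN',rectify(d['N'],0.36,0.72,-.47,.01,.018,1600))
hsv=lambda im: cv2.cvtColor(im['pixels'],cv2.COLOR_RGB2HSV)
L=d['L'];PL=cloud(L)
for n,c,rad,z0 in [('block',(.525,.305),.06,.026),('tin',(.44,.106),.05,.031),('brush',(.42,.32),.08,.005),('brushbar',(.415,.285),.05,.005),('reed',(.67,.097),.09,.002)]:
    m=biggest(roi(PL,c,rad,z0,.06)); p=PL[m]; print(n,len(p),rect(p),'zmed',np.median(p[:,2]).round(4), 'circ',cv2.minEnclosingCircle((p[:,:2]*1000).astype(np.float32)) if n=='tin' else '')
H=hsv(L)
m=biggest((H[...,0]>8)&(H[...,0]<24)&(H[...,1]>150)&(H[...,2]>80)&roi(PL,(.545,.16),.07,-.01,.04)); uv=np.argwhere(m)[:,::-1]
print('handle',rect(plane(L,uv,.008)))
for k in 'RN':
    im=d[k];P=cloud(im);H=hsv(im);blue=(H[...,0]>100)&(H[...,0]<120)&(H[...,1]>150)
    for n,c in [('brush',(.611,-.112)),('tin',(.616,-.348)),('drv',(.455,-.127)),('blk',(.456,-.353))]:
        m=biggest(roi(P,c,.105,.013,.024)); p=P[m]
        b=biggest(blue&roi(P,c,.105,-.005,.014)); q=plane(im,np.argwhere(b)[:,::-1],.008)
        print(k,n,'sheet',rect(p),np.median(p[:,2]).round(4),'blue',rect(q),np.median(P[b][:,2]).round(4))
E
```

```text
block 1817 (array([0.52908685, 0.30084216]), (np.float32(74.5), np.float32(51.7)), np.float32(0.1793468)) zmed 0.0335 circ 
tin 1534 (array([0.44953232, 0.11225244]), (np.float32(66.5), np.float32(66.4)), np.float32(-0.793881)) zmed 0.0365 circ ((449.1800537109375, 112.35250091552734), 33.834808349609375)
brush 960 (array([0.41938361, 0.31697961]), (np.float32(115.8), np.float32(19.9)), np.float32(-0.28382468)) zmed 0.0156 circ 
brushbar 570 (array([0.41408826, 0.29763666]), (np.float32(75.8), np.float32(19.5)), np.float32(-0.25037587)) zmed 0.0099 circ 
reed 699 (array([0.66771216, 0.07215882]), (np.float32(104.7), np.float32(34.6)), np.float32(-0.1688137)) zmed 0.0026 circ 
handle (array([0.54082349, 0.16638145]), (np.float32(71.9), np.float32(16.3)), np.float32(0.36159492))
R brush sheet (array([ 0.62068585, -0.16793906]), (np.float32(84.4), np.float32(68.2)), np.float32(-1.4462497)) 0.0183 blue (array([ 0.61355402, -0.1105039 ]), (np.float32(129.5), np.float32(82.2)), np.float32(0.12749219)) 0.0083
R tin sheet (array([ 0.61659869, -0.34853772]), (np.float32(183.5), np.float32(84.
[... 823 characters left out ...]
6404)) 0.0083
N tin sheet (array([ 0.61663812, -0.34837228]), (np.float32(182.9), np.float32(85.5)), np.float32(0.18953204)) 0.0182 blue (array([ 0.61794104, -0.34957733]), (np.float32(73.8), np.float32(73.3)), np.float32(0.0030329227)) 0.0083
N drv sheet (array([ 0.45183218, -0.16165759]), (np.float32(110.8), np.float32(84.4)), np.float32(0.10521889)) 0.0183 blue (array([ 0.44913571, -0.12679075]), (np.float32(170.7), np.float32(82.3)), np.float32(0.1148746)) 0.0083
N blk sheet (array([ 0.45380579, -0.35450806]), (np.float32(183.9), np.float32(84.7)), np.float32(-0.15955997)) 0.0183 blue (array([ 0.45355563, -0.35550519]), (np.float32(83.8), np.float32(62.4)), np.float32(-0.1581893)) 0.0083
```

View pics/rN.png

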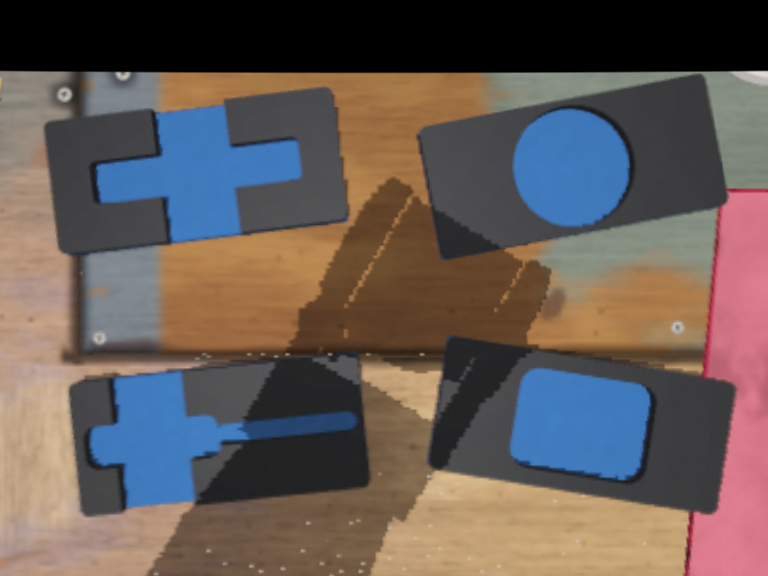

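The N view shows both lower inserts unoccluded, and the sheet sizes match 182 x 84, so the measurements are good. I'll pick and place the block first.

```bash
cat > pp.py <<'E'
from h import *
from scipy.spatial.transform import Rotation as R
def quat(a): return (R.from_euler('z',a+np.pi/2)*R.from_quat([1,0,0,0])).as_quat()
def st(m): print(m,round(r.current_t(),1),np.round(r.current_tool_pos(),4),'F',np.round(r.current_contact_force(),1),'op',round(r.current_opening(),3),'ff',np.round(r.current_finger_force(),1),r.finger_overhang)
def pick(c,a,z,op,sq,zs=.2):
    r.set_gripper(op); q=quat(a)
    r.move_to([*c,.13],q); r.move_linear([*c,z],vel=.12); st('at')
    r.set_gripper(0,sq); st('grip')
    r.move_linear([*c,zs],vel=.2); st('up')
def place(c,a,z,op,zs=.2):
    r.move_to([*c,zs],quat(a)); r.move_linear([*c,.07],vel=.2); r.move_linear([*c,z],vel=.06); r.sleep(.2); st('low')
    r.set_gripper(op); st('rel'); r.sleep(.2)
    r.move_linear([*c,.15],vel=.15)
E
python3 - <<'E'
from pp import *
pick((.5291,.3008),.179,.031,1.0,40)
place((.4540,-.3543),-.161,.041,1.0)
im=grab('wrist'); save('b1',im['pixels'])
P=cloud(im);p=P[biggest(roi(P,(.454,-.354),.06,.036,.06))]; print(rect(p),np.median(p[:,2]))
E
```

```text
at 9.5 [0.5296 0.301  0.0317] F [ 0.1 -0.4  0.2] op 0.997 ff 0.0 0.022
grip 10.3 [0.5297 0.3011 0.0316] F [1.4 1.1 5.5] op 0.001 ff 3.0 0.022
up 11.3 [0.5284 0.3005 0.1986] F [ 0.5 -0.  -0.4] op 0.003 ff 0.0 0.022
low 15.2 [ 0.4541 -0.3544  0.0413] F [-0.1  0.6 -0.2] op -0.0 ff 0.0 0.022
rel 16.0 [ 0.454  -0.3543  0.041 ] F [ 0.4 -0.2 -0.4] op 1.001 ff 0.0 0.022Traceback (most recent call last):
  File "<stdin>", line 5, in <module>
  File "h.py", line 42, in biggest
    n,l,s,c=cv2.connectedComponentsWithStats(m.astype(np.uint8)); return l==1+np.argmax(s[1:,4])
                                                                              ~~~~~~~~~^^^^^^^^^
    return _wrapfunc(a, 'argmax', axis=axis, out=out, **kwds)
    return bound(*args, **kwds)
ValueError: attempt to get argmax of an empty sequence
```

View pics/b1.png

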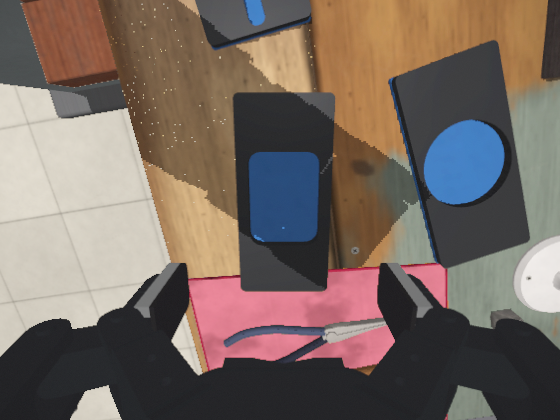

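The block wasn't gripped: its cut-out, at (284,197), is still empty. The open pads stand farther back than I allowed for. I'll go back to look at the block and measure how far the fingertips reach at different openings from the wrist depth.

Run:
```python
from pp import *
r.move_to([.5,.25,.3],quat(0.18))
for op in (1,.77,.62,.2):
    r.set_gripper(op); im=grab('wrist'); P=cloud(im)
    rot=R.from_quat(r.current_ee_rot()).as_matrix(); T=(P-np.array(r.current_tool_pos()))@rot
    for s in (-1,1):
        m=(im['depth']>0)&(abs(T[...,0])<.013)&(T[...,1]*s>0)&(T[...,1]*s<.07)&(T[...,2]<.04)&(T[...,2]>-.06)
        t=T[m]; k=t[:,2]>np.percentile(t[:,2],99.5)-.003
        print(op,s,m.sum(),'tip z',np.percentile(t[:,2],[98,99.5]).round(4),'y at tip',t[k][:,1].min().round(4),t[k][:,1].max().round(4))
b=biggest(roi(P,(.53,.30),.08,.026,.06)); p=P[b]; print('block',len(p),rect(p),np.median(p[:,2]),r.current_t())
save('l2',im['pixels'])
```

```text
1 -1 3136 tip z [-0.0185 -0.0164] y at tip -0.0466 -0.0419
1 1 3167 tip z [-0.0183 -0.0166] y at tip 0.0424 0.0432
0.77 -1 3647 tip z [-0.0129 -0.0104] y at tip -0.0399 -0.0326
0.77 1 3699 tip z [-0.0129 -0.0104] y at tip 0.0325 0.039
0.62 -1 4370 tip z [-0.0115 -0.0082] y at tip -0.0333 -0.0264
0.62 1 4464 tip z [-0.0112 -0.0084] y at tip 0.0261 0.0329
0.2 -1 5411 tip z [-0.0109 -0.0061] y at tip -0.0177 -0.0086
0.2 1 5459 tip z [-0.011  -0.0066] y at tip 0.0084 0.0192
block 2322 (array([0.51588287, 0.29837067]), (np.float32(72.5), np.float32(50.8)), np.float32(0.17892385)) 0.03350885933192521 20.8667
```

View pics/l2.png

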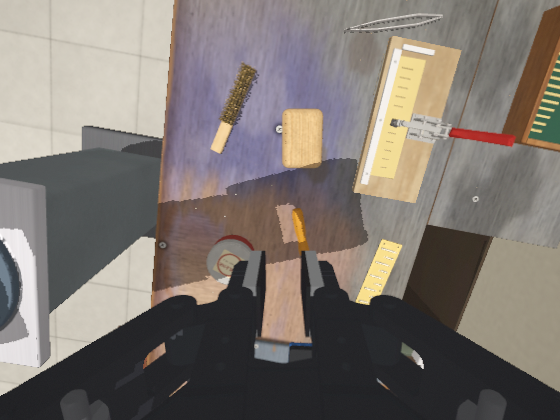

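The block now lies at (0.516,0.298), pixel (302,138), upright and merely pushed. Nothing else is disturbed. I'll check where the tips really are by projecting the nominal tip points into the image.

Run:
```python
from pp import *
im=grab('wrist'); ct=np.linalg.inv(np.array(im['mount'])); v=im['pixels'].copy(); D=im['depth']
for z in (-.02,0,.022):
    for y in (-.0085,.0085):
        uv=cv2.projectPoints(np.array([[.011,y,z]]),cv2.Rodrigues(ct[:3,:3])[0],ct[:3,3],K(im),np.array(im['D'],float))[0].ravel()
        print(z,y,uv.round(0)); cv2.circle(v,(int(uv[0]),int(uv[1])),2,(255,0,0) if z==0 else (0,255,0),-1)
v=v[200:360,180:380]; save('tipz',cv2.resize(v,None,fx=4,fy=3.75,interpolation=cv2.INTER_NEAREST)[:600])
for u in (246,260,306,318): print(u,[ (w,float(D[w,u].round(3))) for w in range(240,330,10)])
print(np.array(im['mount']).round(3).tolist())
```

```text
-0.02 -0.0085 [263. 261.]
-0.02 0.0085 [303. 261.]
0 -0.0085 [265. 244.]
0 0.0085 [300. 244.]
0.022 -0.0085 [267. 229.]
0.022 0.0085 [298. 229.]
246 [(240, 0.4699999988079071), (250, 0.4429999887943268), (260, 0.4449999928474426), (270, 0.12999999523162842), (280, 0.12300000339746475), (290, 0.11400000005960464), (300, 0.1080000028014183), (310, 0.10100000351667404), (320, 0.08900000154972076)]
260 [(240, 0.47600001096725464), (250, 0.48100000619888306), (260, 0.13899999856948853), (270, 0.1289999932050705), (280, 0.12300000339746475), (290, 0.12200000137090683), (300, 0.12200000137090683), (310, 0.12099999934434891), (320, 0.12200000137090683)]
306 [(240, 0.47600001096725464), (250, 0.46299999952316284), (260, 0.13899999856948853), (270, 0.12999999523162842), (280, 0.12200000137090683), (290, 0.11800000071525574), (300, 0.11999999731779099), (310, 0.11999999731779099), (320, 0.12200000137090683)]
318 [(240, 0.4749999940395355), (250, 0.47999998927116394), (260, 0.48500001430511475), (270, 0.13099999725818634), (280, 0.12099999934434891), (290, 0.1120000034570694), (300, 0.10599999874830246), (310, 0.10100000351667404), (320, 0.08900000154972076)]
[[-0.001, -0.961, -0.278, 0.07], [1.0, -0.0, -0.001, 0.0], [0.0, -0.278, 0.961, -0.145], [0.0, 0.0, 0.0, 1.0]]
```

View pics/tipz.png

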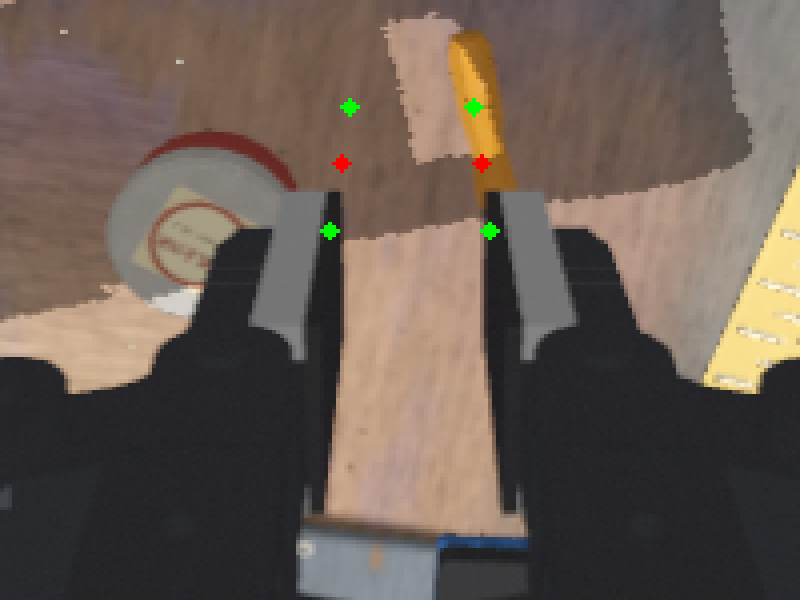

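The tips end near row 251, which is about 6 mm behind the TCP rather than 22 mm ahead. That also explains why the first grasp passed over the block. TCP z = 0.020 is safe under either reading, so I'll retry the block there.

Run:
```python
from pp import *
pick((.5159,.2984),.179,.020,1.0,50)
```

```text
at 23.4 [0.5164 0.2986 0.0208] F [ 0.7  0.2 -0.6] op 1.003 ff 0.0 0.022
grip 23.9 [0.5161 0.2985 0.021 ] F [-3.2 -1.8  8.6] op 0.553 ff 50.2 0.022
up 24.9 [0.5153 0.2981 0.1988] F [ 0.7  0.8 -1.1] op 0.558 ff 51.4 0.022
```

Run:
```python
from pp import *
im=grab('wrist'); save('hand',im['pixels'][150:,130:430]); P=cloud(im)
rot=R.from_quat(r.current_ee_rot()).as_matrix(); T=(P-np.array(r.current_tool_pos()))@rot
H=cv2.cvtColor(im['pixels'],cv2.COLOR_RGB2HSV)
m=(H[...,0]>8)&(H[...,0]<25)&(H[...,1]>70)&(abs(T[...,0])<.05)&(abs(T[...,1])<.045)&(T[...,2]>-.08)&(T[...,2]<.06)
t=T[m]; print(m.sum(),np.percentile(t,[2,25,50,75,98],axis=0).round(4))
```

```text
15750 [[-0.0314 -0.0233 -0.0143]
 [-0.0112 -0.0117 -0.0133]
 [ 0.0086  0.0001 -0.0127]
 [ 0.0255  0.0118 -0.0117]
 [ 0.0373  0.0234  0.0038]]
```

View pics/hand.png

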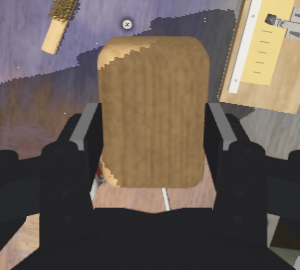

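The block hangs level, but the pads hold only its rounded top edge: its top is at tool z −13 mm and the tips at about −8 mm. I'll set it down and re-grip lower, stepping down with a force check.

```bash
cat >> pp.py <<'E'
def down(c,z,lim=8,step=.003):
    "guarded descent in small steps from the present height"
    while True:
        p=r.current_tool_pos()[2]
        if p<=z+.0008: break
        r.move_linear([*c,max(z,p-step)],vel=.05)
        f=np.array(r.current_contact_force())
        if np.linalg.norm(f)>lim: print('contact',f.round(1)); break
def gpick(c,a,z,op,sq,zs=.2,zg=.02):
    r.set_gripper(op); r.move_to([*c,.13],quat(a)); r.move_linear([*c,zg],vel=.12); down(c,z); st('at')
    r.set_gripper(0,sq); st('grip'); r.move_linear([*c,zs],vel=.2); st('up')
E
python3 - <<'E'
from pp import *
c=(.5159,.2984)
r.move_linear([*c,.022],vel=.15); r.set_gripper(1.0); st('rel')
down(c,.004); st('at'); r.set_gripper(0,50); st('grip'); r.move_linear([*c,.2],vel=.2); st('up')
place((.4540,-.3543),-.161,.015,1.0)
im=grab('wrist'); save('b2',im['pixels'])
P=cloud(im);p=P[biggest(roi(P,(.454,-.354),.06,.036,.06))]; print(rect(p),np.median(p[:,2]))
E
```

```text
rel 26.8 [0.5159 0.2984 0.0221] F [-0.4  0.2  0.3] op 1.002 ff 0.0 0.022
at 28.2 [0.5158 0.2984 0.0039] F [ 0.  -0.2 -0.5] op 0.996 ff 0.0 0.022
grip 28.7 [0.5161 0.2985 0.0044] F [-1.3 -0.6  5.3] op 0.58 ff 52.5 0.022
up 29.8 [0.5153 0.2981 0.1988] F [ 0.4 -0.6 -0.5] op 0.584 ff 51.9 0.022
low 34.2 [ 0.4541 -0.3544  0.0153] F [0.1 0.3 0.1] op 0.587 ff 51.9 0.022
rel 34.7 [ 0.454  -0.3543  0.015 ] F [ 0.2 -0.5  0.2] op 0.999 ff 0.0 0.022
(array([ 0.45401691, -0.35377451]), (np.float32(73.5), np.float32(50.8)), np.float32(-0.16554558)) 0.04160093280014035
```

View pics/b2.png

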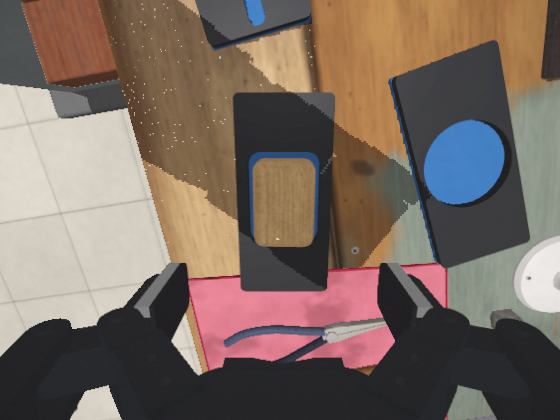

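The block is home: centred in the cut-out at (284,202), with its top at 41.6 mm. Tin next.

Run:
```python
from pp import *
gpick((.4494,.1123),0,.002,1.0,40,zg=.03)
place((.6167,-.3485),0,.0125,1.0)
im=grab('wrist'); save('t1',im['pixels'])
P=cloud(im);p=P[biggest(roi(P,(.6167,-.3485),.06,.038,.06))]; print(rect(p),np.median(p[:,2]),r.current_t())
```

```text
at 41.1 [0.4493 0.1123 0.0024] F [0.1 0.5 0.6] op 0.999 ff 0.0 0.022
grip 41.5 [0.4494 0.1123 0.0029] F [-1.7 -0.   7.3] op 0.739 ff 42.5 0.022
up 42.6 [0.4488 0.1122 0.1991] F [ 1.1 -0.2 -0.2] op 0.739 ff 43.9 0.022
low 46.5 [ 0.6168 -0.3486  0.0129] F [ 0.   0.6 -1.6] op 0.737 ff 43.9 0.022
rel 46.9 [ 0.6167 -0.3485  0.0126] F [-0.3  0.3  1.3] op 1.002 ff 0.0 0.022
(array([ 0.61622681, -0.34944385]), (np.float32(67.2), np.float32(66.2)), np.float32(0.0058248043)) 0.04434075129716167 48.175
```

The tin is home (top at 44.3 mm, within about 1 mm of centre). Brush next.

Run:
```python
from pp import *
a=-.255
gpick((.4193,.3183),a,-.003,.45,40,zg=.015)
im=grab('wrist'); save('br1',im['pixels'][:, 100:460])
print(r.current_t())
```

```text
at 53.8 [ 0.4192  0.3182 -0.0032] F [0.1 0.5 0.3] op 0.451 ff 0.0 0.022
grip 54.1 [ 0.42    0.3188 -0.002 ] F [-0.5 -0.5 11.5] op 0.185 ff 42.6 0.022
up 55.3 [0.4188 0.318  0.199 ] F [-0.2 -0.2 -0.7] op 0.184 ff 39.0 0.022
55.3083
```

View pics/br1.png

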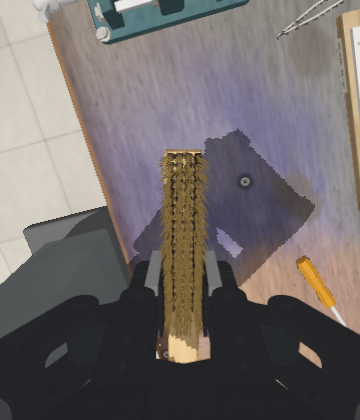

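The brush is held straight at its middle. I'll place it, check it, and then pick up the screwdriver.

Run:
```python
from pp import *
place((.6137,-.1113),.123,.0065,.45)
im=grab('wrist'); save('br2',im['pixels'])
P=cloud(im);p=P[biggest(roi(P,(.6137,-.1113),.075,.0215,.06))]; print(rect(p),np.median(p[:,2]),r.current_t())
gpick((.5408,.1664),.3616,-.003,.4,40,zg=.02)
im=grab('wrist'); save('dr1',im['pixels'])
```

```text
low 59.2 [ 0.6139 -0.1113  0.0067] F [-0.3 -0.3 -0.4] op 0.178 ff 39.0 0.022
rel 59.6 [ 0.6137 -0.1113  0.0065] F [-0.3 -0.5  0.1] op 0.45 ff 0.0 0.022
(array([ 0.61155865, -0.09535379]), (np.float32(70.2), np.float32(18.9)), np.float32(0.109396935)) 0.03187755041728735 60.95
at 65.3 [ 0.5408  0.1664 -0.003 ] F [ 0.1 -0.1  0.3] op 0.4 ff 0.0 0.022
grip 65.7 [ 0.5415  0.1665 -0.002 ] F [-1.7 -0.2 10.6] op 0.166 ff 43.2 0.022
up 66.8 [0.5402 0.1663 0.1989] F [-0.5  0.3 -0.8] op 0.168 ff 39.0 0.022
```

View pics/br2.png

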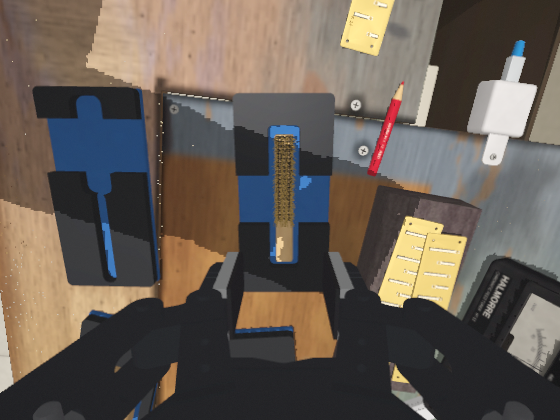

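View pics/dr1.png

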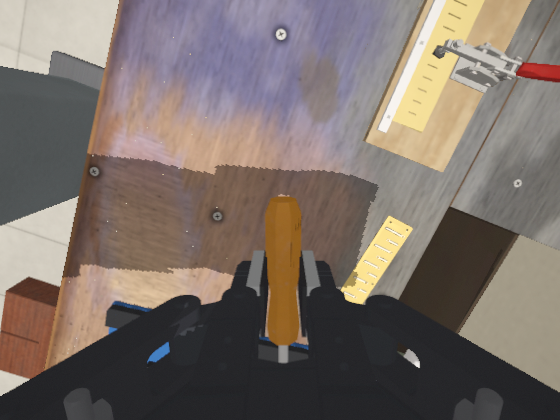

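The brush sits inside its slot (column 285, rows 135–262), and the screwdriver is held straight. I'll place the screwdriver and check both.

Run:
```python
from pp import *
place((.4435,-.0821),.104,.006,.42)
r.move_to([.50,-.16,.28],[1,0,0,0]); r.sleep(.2)
im=grab('wrist'); P=cloud(im); H=cv2.cvtColor(im['pixels'],cv2.COLOR_RGB2HSV)
save('fin',rectify(im,.37,.72,-.46,.02,.018,1600))
c=np.array([.4481,-.1259])
m=biggest((H[...,0]>8)&(H[...,0]<24)&(H[...,1]>150)&(H[...,2]>60)&roi(P,(.4435,-.0821),.06,.01,.04)); q=P[m]
print('handle',rect(plane(im,np.argwhere(m)[:,::-1],.016)),'ztop',np.percentile(q[:,2],[50,95]))
ax=np.array([-np.sin(.123),np.cos(.123)]); b=np.array([.6137,-.1113]); perp=np.array([ax[1],-ax[0]])
d=P[...,:2]-b; s=d@ax; w=d@perp
for lo,hi in [(-.068,-.062),(-.062,-.056),(-.056,-.045),(-.045,-.03),(.05,.058),(.058,.062),(.062,.068)]:
    k=(s>lo)&(s<hi)&(abs(w)<.006)&(im['depth']>0); print(lo,k.sum(),np.percentile(P[k][:,2],[10,50,90]).round(4) if k.sum() else '')
print(r.current_t())
```

```text
low 70.1 [ 0.4437 -0.0822  0.0061] F [-0.4 -0.9  0.6] op 0.169 ff 39.5 0.022
rel 70.5 [ 0.4435 -0.0821  0.006 ] F [-0.2 -0.7  0.6] op 0.42 ff 0.0 0.022
handle (array([ 0.44336426, -0.08057298]), (np.float32(73.2), np.float32(16.4)), np.float32(0.10447478)) ztop [0.02238993 0.02485789]
-0.068 58 [0.0072 0.0089 0.0187]
-0.062 52 [0.0082 0.0161 0.0172]
-0.056 99 [0.0153 0.0163 0.0174]
-0.045 136 [0.0152 0.0163 0.0173]
0.05 54 [0.0173 0.0287 0.0353]
0.058 16 [0.0073 0.008  0.0096]
0.062 71 [0.0079 0.0161 0.0187]
73.4167
```

View pics/fin.png

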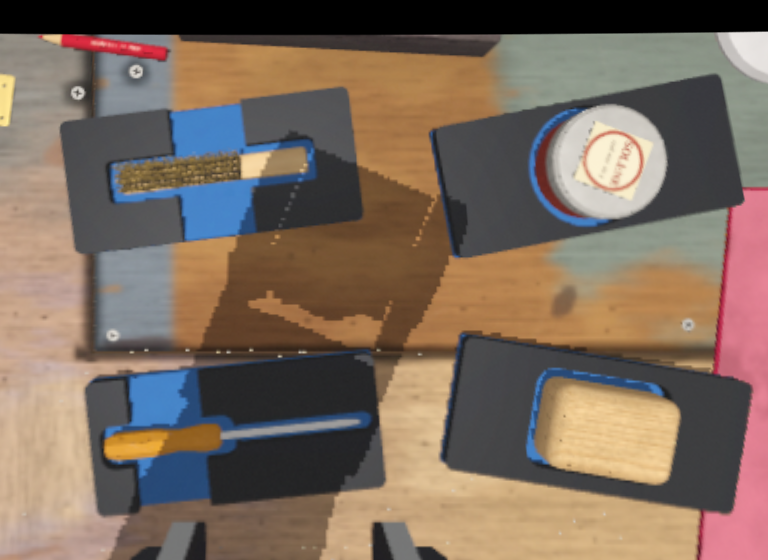

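All four tools are in their cut-outs, with the brush bar at 16.3 mm (flat), and the pencil and reed plate are undisturbed. Before handing in, I'll check that the screwdriver is level.

Run:
```python
from pp import *
im=grab('wrist'); P=cloud(im)
ax=np.array([-np.sin(.104),np.cos(.104)]); perp=np.array([ax[1],-ax[0]]); d=P[...,:2]-np.array([.4481,-.1259]); s=d@ax; w=d@perp
zs=[]
for lo in np.arange(-.084,.09,.012):
    k=(s>lo)&(s<lo+.012)&(abs(w)<.008)&(im['depth']>0); print(round(lo,3),k.sum(),np.percentile(P[k][:,2],[80,92,98]).round(4))
```

```text
-0.084 107 [0.018  0.0188 0.0192]
-0.072 103 [0.0184 0.019  0.0196]
-0.06 101 [0.0185 0.0189 0.0194]
-0.048 104 [0.0184 0.0191 0.0197]
-0.036 104 [0.0184 0.0189 0.0195]
-0.024 103 [0.0184 0.019  0.0197]
-0.012 104 [0.0186 0.0192 0.0196]
-0.0 109 [0.0201 0.0226 0.0238]
0.012 118 [0.0238 0.0243 0.0254]
0.024 107 [0.0229 0.0234 0.0236]
0.036 117 [0.0229 0.0238 0.0245]
0.048 118 [0.0241 0.0245 0.0248]
0.06 114 [0.0241 0.0249 0.0252]
0.072 86 [0.0232 0.0242 0.025 ]
0.084 75 [0.0189 0.0192 0.0196]
```

Level: the shank is constant at about 18.5 mm and the handle top is at about 24 mm. I'm handing in.

```bash
python3 -c "
from cell import r
print(r.hand_in(), r.current_t())"
```

```text
the job is handed in; nothing more can be done
the job is handed in; nothing more can be done
```

The job is handed in: by my last measurements the tin, sanding block, brush and screwdriver are each flat in their own cut-outs and released, with the reed plate and pencil left alone, at about 74 s of the 102 s allowed; the hand-in call returned no verdict.

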